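# Snug down the extraction port's flange crosswise

### The arm

A 6-joint arm with a two-finger parallel gripper is mounted at the origin on the work surface. World frame = base frame: x ahead of the robot, y to its left, z up, the work surface at z = 0. Lengths are in m, angles in rad, forces in N, time in s.
With the tool pointing down it reaches from about 0.35 to 0.975 m from the base axis. Payload 4.9 kg.
Tool frame: the origin (TCP) lies at the very end of the fingers, on their centre line; the grasp point (between the pads) lies 19 mm behind it (arm.pinch_z is the distance from the TCP to the grasp point, in m); z points along the fingers, y is the line along which they close (so a half turn about z gives the same grasp; the last joint's range is limited). The gripper opens to 85 mm and grips with 20 to 120 N. Pads are 22 mm wide; open, the fingers measure 114 mm over their backs; the gripper's body (76 mm by 85 mm) begins 54 mm behind the grasp point. The pads swing forward as they close: fully open they stand 13 mm farther back than shut.
Start: joints at [-1.46, 0.053, 1.613, -0, 1.476, -0.119], TCP at [0.142, -0.609, 0.193] pointing down, gripper open.
Joint ranges: [-3.01, 3.01], [-1.01, 2.22], [0.06, 2.58], [-1.02, 4.17], [0.09, 2.62], [-3.14, 3.14]. Speed limits (rad/s): [2.57, 2.57, 3.14, 3.14, 3.14, 3.14].

### API

Orientations are given as a rotation vector (axis times angle).
In Python, from bench import arm gives the robot as it stands.
- The arm moves only by the shell command python3 drive.py 'ROWS' [OPENING] [FORCE]. ROWS is a JSON list that holds a single list of rows (three levels of brackets), with 1 to 12 rows, each of 4 numbers: dx, dy, dz in shares of the most that a row can go, 1 being 62.5 mm, then a turn about the tool's z in units of 0.05 rad; each row shifts and turns the commanded pose from where the row before left it, along the tool's axes as they then stand; what a row does not reach is not made up. A row lasts 1/8 s, in which the tool goes at most 0.0625 m and 0.188 rad, less where a joint would pass 70% of its speed; a pose out of reach is approached as far as the arm can. OPENING is the opening from 0.0 (shut) to 1.0 (fully open), set as the command begins (- or left out keeps the last). The fingers move at their own pace and stop on an object; FORCE is the grip in N (left out, the last holds). Time passes only in rows, so rows that do not move let the fingers close. It prints the time, the measured TCP pose, the force, the opening and the grip force at its end. Input that does not fit is refused with a message, and nothing moves.
- arm.get_obs(): the state, without advancing time (a new reading comes with each control period).
- arm.grab_frame(name): name is "scene" or "top" or "wrist"; returns a dict with "image" (420x560x3 uint8, blue, green, red), "camera_matrix" (3x3 intrinsics, pixels), "world_to_cam" (4x4, takes a point from world to camera coordinates). Camera axes: x right, y down, z forward; pixel columns grow to the right and rows downward; lengths in m; the calibration is good to about 2 mm. A picture is of the moment at which its call begins. There is no depth.
- arm.finish_job(): hands the job in; it is judged then, once.
The state is a dict: "t": time; "joint_positions": joint angles; "joint_velocities": joint speeds; "effort": joint torques, N m; "ee_pos": TCP position; "eef_rot": TCP orientation; "ft_force": force on the tool from outside, world axes, zero at the start; "ft_torque": the same for the moment, N m; "grip_width": opening from 0.0 (shut) to 1.0 (fully open); "grasp_force": force on a finger pad.
Only numpy, scipy, OpenCV 4.12 (cv2) and the standard library are available. Lean on these libraries where they do the work, as an engineer would, in place of code of your own. Each camera call takes 0.05 s, during which the arm holds its last target. There are 200 camera calls.

### The job

Fit the square dust-extraction port on the wooden box by pushing in its four corner fasteners crosswise, a little at a time: first each about half way, one diagonal pair and then the other, then each fully home, again one diagonal pair before the other. Keep the flange near level all the way, never driving a fastener far ahead of its diagonal partner.

Things in the scene. Friction and masses are not known exactly. Their poses are not given: they have to be found in the camera images.
- fastener1_top (a point): Centre of the flat top of a black mushroom-headed push-in fastener (head 32 mm across, 12 mm thick) at a corner of the port flange, at (-60, +60) mm from the port's centre along the box's x and y (robot's side, left); diagonal partner fastener3. Tops of all four stand 136 to 140 mm over the table at the start, 125 mm half in, 110 mm fully home at a hard stop.
- fastener2_top (a point): Top centre of a fastener as fastener1, at (-60, -60) mm (the robot's side, right); diagonal partner fastener4. Each slides straight down only, against a steady 7 to 15 N, and stays where it is left: push on the head from above with shut fingers.
- fastener3_top (a point): Top centre of a fastener as fastener1, at (+60, -60) mm (far side, right); diagonal partner fastener1. The port: an aluminium plate 170 x 170 x 8 mm with an open round spigot in its middle (80 mm across, its rim 13 mm above the heads' tops at the start); it is sprung up under the heads and follows them down.
- fastener4_top (a point): Top centre of a fastener as fastener1, at (+60, +60) mm (far side, left); diagonal partner fastener2. Below is a fixed wooden box 90 mm high, turned up to 23 degrees. Its small round cap with two fasteners already home, a loose spare fastener, screwdriver, carton and batten are bystanders.

How it is judged:
On the way, in this order (a step that is already met when the one before it is completed fails the run):
1. one diagonal pair is pushed in more than 9 mm (below 131 mm) while the other pair still stands above that (((height (world z) of each of fastener1_top, fastener3_top below 0.131 m and height (world z) of each of fastener2_top, fastener4_top above 0.131 m) or (height (world z) of each of fastener2_top, fastener4_top below 0.131 m and height (world z) of each of fastener1_top, fastener3_top above 0.131 m))), for 0.1 s.
2. all four stand about half way in: tops between 117 and 131 mm over the table (height (world z) of fastener1_top between 0.117 and 0.131 m and height (world z) of fastener2_top between 0.117 and 0.131 m and height (world z) of fastener3_top between 0.117 and 0.131 m and height (world z) of fastener4_top between 0.117 and 0.131 m), for 0.2 s.
3. one diagonal pair is fully home (tops below 113.5 mm) while the other pair still stands above 116 mm (((height (world z) of each of fastener1_top, fastener3_top below 0.1135 m and height (world z) of each of fastener2_top, fastener4_top above 0.116 m) or (height (world z) of each of fastener2_top, fastener4_top below 0.1135 m and height (world z) of each of fastener1_top, fastener3_top above 0.116 m))), for 0.1 s.
At the end, for the whole second after the job is handed in: All four fasteners are fully home, their tops less than 113.5 mm over the table (home is 110 mm), and stay there (height (world z) of each of fastener1_top, fastener2_top, fastener3_top, fastener4_top below 0.1135 m); the robot touches nothing.
It fails at once if a fastener gets more than 21 mm lower than its diagonal partner, cocking the flange (z of fastener1_top in the frame of fastener3_top above 0.021 m or z of fastener2_top in the frame of fastener4_top above 0.021 m or z of fastener3_top in the frame of fastener1_top above 0.021 m or z of fastener4_top in the frame of fastener2_top above 0.021 m).
It also fails if it takes over 67 s, if anything falls off the work surface, if the arm or the gripper's body presses on something with over 40 N, if the wrist force passes 120 N, or if a joint passes its speed limit or range.

## Working session

There is one attempt and no reset: what is moved stays moved. The work goes in short steps, Python scripts to look and compute and a shell command to move; the robot and the scene stay as the last step left them, time stands still between calls to the robot, and variables do not carry over. Pictures are saved under pics/ and viewed, at most 10 in all, crops included, and the job is handed in when it is done.

```bash
ls; mkdir -p pics; python3 - <<'E'
from bench import arm
import cv2,numpy as np
for n in ("top","scene"):
    f=arm.grab_frame(n); cv2.imwrite(f"pics/{n}0.png",f["image"]); np.savez(f"pics/{n}0.npz",K=f["camera_matrix"],T=f["world_to_cam"])
o=arm.get_obs();print(o["t"],o["ee_pos"],o["eef_rot"],o["grip_width"])
E
```

```text
bench.py
drive.py
pics
0.1 [ 0.14227666 -0.60794814  0.19161458] [-3.11909055e+00 -3.59871063e-01 -7.39868608e-05] 0.9961884282213224
```

View pics/top0.png

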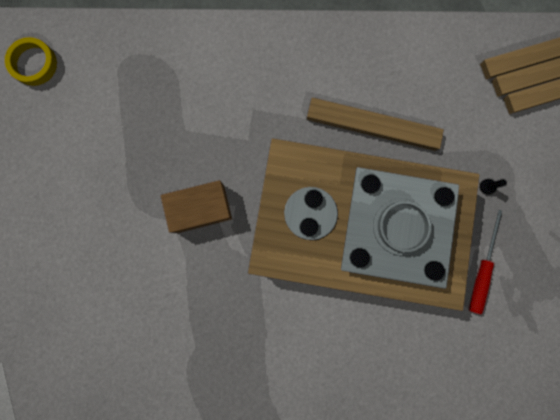

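View pics/scene0.png

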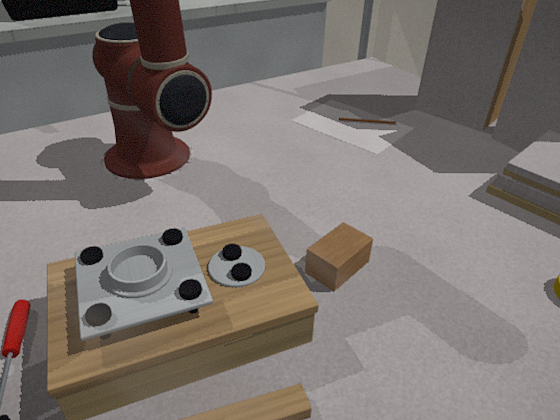

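Top view: port heads at about (371,184), (444,196), (360,258), (434,271), spigot at (405,228). The cap with its two home fasteners is at (311,213), and the spare is at (489,187).

```bash
cat > h.py <<'E'
import cv2,numpy as np
def heads(img,v=45,lo=150,hi=900):
    m=(img.max(2)<v).astype(np.uint8)
    n,_,s,c=cv2.connectedComponentsWithStats(m)
    return [(c[i],s[i,4],s[i,2:4]) for i in range(1,n) if lo<s[i,4]<hi and 0.7<s[i,2]/s[i,3]<1.4]
def ray(uv,K,T,z):
    d=T[:3,:3].T@np.linalg.solve(K,[*uv,1]); o=-T[:3,:3].T@T[:3,3]
    return o+d*(z-o[2])/d[2]
E
python3 - <<'E'
from h import *
for n in("top","scene"):
    img=cv2.imread(f"pics/{n}0.png");d=np.load(f"pics/{n}0.npz");print(n,-d["T"][:3,:3].T@d["T"][:3,3])
    for c,a,s in heads(img,45,100): print(c.round(1),a,s,ray(c,d["K"],d["T"],.136).round(4))
E
```

```text
top [0.50911416 0.03273935 0.81379829]
[370.6 183.7] 272 [20 19] [ 0.6058 -0.1271  0.136 ]
[444.  196.4] 286 [20 19] [ 0.5859 -0.2452  0.136 ]
[313.5 198.6] 252 [18 18] [ 0.5812 -0.035   0.136 ]
[309.  226.8] 256 [19 18] [ 0.5362 -0.0276  0.136 ]
[359.8 257.8] 297 [20 19] [ 0.4877 -0.1076  0.136 ]
[434.5 270.6] 314 [20 20] [ 0.468  -0.2255  0.136 ]
scene [ 1.03124735 -0.2569458   0.59548713]
[118.1  77.6] 812 [65 81] [-0.2094  0.012   0.136 ]
[171.8 236.6] 261 [20 16] [ 0.4941 -0.1081  0.136 ]
[231.3 251.9] 250 [19 17] [ 0.573 -0.045  0.136]
[ 91.  255.3] 312 [23 18] [ 0.4734 -0.2251  0.136 ]
[240.7 271.6] 282 [20 18] [ 0.6169 -0.0525  0.136 ]
[189.7 289.4] 362 [23 20] [ 0.611 -0.128  0.136]
```
Side lengths: f4-f3: (0.0199,0.1181): 0.1198; great. Box yaw: -x... direction f1->f4 = (0.118,-0.0195) → yaw -9.4°. Blobs include sides a bit; scene at 5mm offset from camera side... mid of scene heads' visible side biases toward camera. Top good to ~2mm.

The manual's scale: shifts go in shares of 62.5 mm and turns go in units of 0.05 rad. Converting my numbers, -0.034 m is -0.544, 0.038 m is 0.608.

```bash
python3 drive.py '[[[0.608,-0.544,0,0],[0.608,-0.544,0,0],[0.608,-0.544,0,0],[0.608,-0.544,0,0],[0.608,-0.544,0,0],[0.608,-0.544,0,0],[0.608,-0.544,0,0],[0.608,-0.544,0,0],[0.608,-0.544,0,0],[0.608,-0.544,0,0],[0.608,-0.544,0,0],[0.528,-0.552,0,0]]]' 0.0 40
cat > go.py <<'E'
import sys
from h import *
from bench import arm
from scipy.spatial.transform import Rotation as R
F={1:(.488,-.1076),2:(.468,-.2255),3:(.586,-.2452),4:(.606,-.127)}
o=arm.get_obs();p=np.array(o["ee_pos"]);r=R.from_rotvec(o["eef_rot"])
t=np.array([*F[int(sys.argv[1])],float(sys.argv[2])])
print("pos",p.round(4),"tilt",r.as_matrix()[:,2].round(3),"tool delta",r.inv().apply(t-p).round(4),"F",np.round(o["ft_force"],1),"g",o["grip_width"],"t",o["t"])
E
python3 go.py 1 .15; python3 - <<'E'
from bench import arm
import cv2
f=arm.grab_frame("wrist");cv2.imwrite("pics/w1.png",f["image"])
E
```

```text
t: 1.6
ee_pos: [0.489, -0.1063, 0.1923]
eef_rot: [-3.121, -0.361, 0.001]
ft_force: [-0.5, -0.0, -0.6]
grip_width: 0.0
grasp_force: 0.0
pos [ 0.489  -0.1063  0.1923] tilt [-0.  0. -1.] tool delta [-0.0012  0.001   0.0423] F [-0.5 -0.  -0.6] g 8.093386972567443e-05 t 1.6
```

View pics/w1.png

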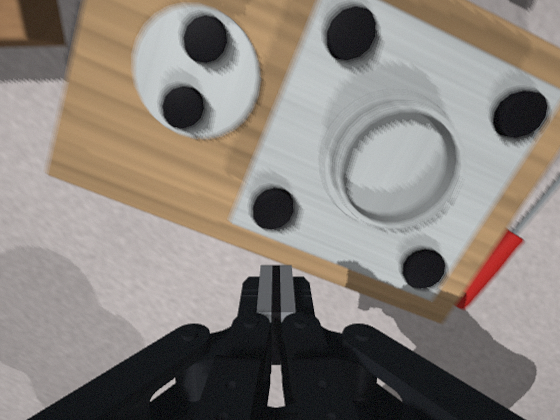

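Wrist view: shut fingertips at (276,266), fastener1's head at (273,208) and the others at (424,268), (521,114) and (351,33). I'll cross-check these with rays.

```bash
python3 - <<'E'
from h import *
from bench import arm
f=arm.grab_frame("wrist");K,T=f["camera_matrix"],f["world_to_cam"]
print(-T[:3,:3].T@T[:3,3])
for c,a,s in heads(f["image"],45,800,3500): print(c.round(1),a,s,ray(c,K,T,.136).round(4))
p=T@[*arm.get_obs()["ee_pos"],1];q=K@p[:3];print(q/q[2])
E
```

```text
[ 0.57466086 -0.08364177  0.37403573]
[361.1  42.2] 2338 [53 57] [ 0.6076 -0.127   0.136 ]
[216.   47.6] 1666 [47 50] [ 0.5847 -0.0436  0.136 ]
[192.5 113.6] 1520 [44 44] [ 0.5435 -0.0361  0.136 ]
[528.1 122.3] 2227 [58 50] [ 0.5877 -0.2441  0.136 ]
[281.6 214.7] 1525 [44 44] [ 0.4906 -0.107   0.136 ]
[430.5 275. ] 1453 [45 42] [ 0.4704 -0.2241  0.136 ]
[278.03361742 250.8284202    1.        ]
```

```bash
sed -i 's/^F=.*/F={1:(.489,-.1073),2:(.469,-.225),3:(.587,-.2447),4:(.607,-.127)}/' go.py
python3 drive.py '[[[0,0.016,0.4,0],[0,0,0.32,0],[0,0,0.08,0],[0,0,0.064,0],[0,0,0.064,0],[0,0,0.064,0],[0,0,0.048,0],[0,0,0.032,0],[0,0,0,0],[0,0,0,0]]]'; python3 go.py 3 .185
```

```text
t: 2.95
ee_pos: [0.4888, -0.1091, 0.1258]
eef_rot: [3.121, 0.36, 0.0]
ft_force: [0.4, -0.3, -0.8]
grip_width: -0.002
grasp_force: 0.0
pos [ 0.4888 -0.1091  0.1258] tilt [ 0. -0. -1.] tool delta [ 0.0648  0.1545 -0.0591] F [ 0.4 -0.3 -0.8] g -0.002213958085997965 t 2.95
```

Converted, -0.001 m is -0.016, 0.001 m is 0.016.

```bash
python3 drive.py '[[[0,-0.016,0.016,0]]]'; python3 - <<'E'
from bench import arm
import cv2
f=arm.grab_frame("scene");cv2.imwrite("pics/s1.png",cv2.resize(f["image"][180:380,30:330],None,fx=2.5,fy=2.5))
E
```

```text
t: 3.08
ee_pos: [0.4886, -0.1081, 0.1249]
eef_rot: [3.121, 0.36, 0.001]
ft_force: [-0.8, -0.2, -0.6]
grip_width: -0.003
grasp_force: 0.0
```

View pics/s1.png

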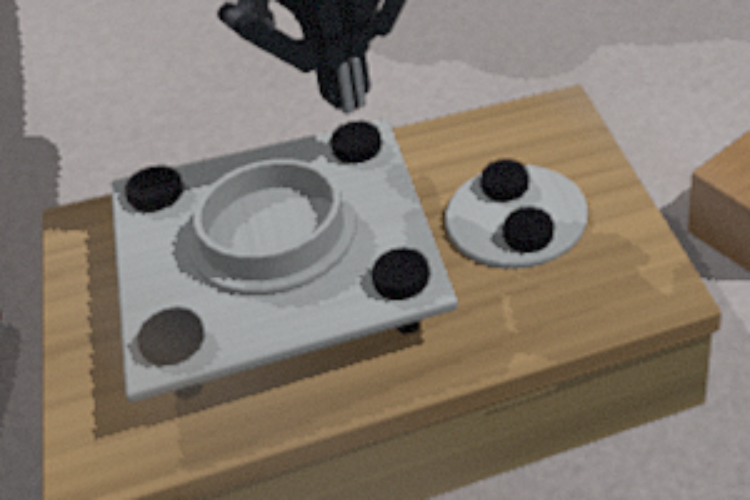

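The fingertips, at crop (352,108), hover short of fastener1's head at (355,142), so the true tip differs from the reported TCP. I'll triangulate the tip.

```bash
python3 - <<'E'
from h import *
from bench import arm
p=np.array(arm.get_obs()["ee_pos"]);print(p, arm.pinch_z)
P=[];px={}
for n in("scene","wrist"):
    f=arm.grab_frame(n);K,T=f["camera_matrix"],f["world_to_cam"];q=K@(T@[*p,1])[:3];print(n,q[:2]/q[2])
    np.savez(f"pics/{n}1.npz",K=K,T=T);cv2.imwrite(f"pics/{n}1.png",f["image"])
d=np.load("pics/scene1.npz")
for z in(.12,.13,.14,.15,.16):print(z,ray((171,223),d["K"],d["T"],z).round(4))
E
```

```text
[ 0.48843523 -0.10792468  0.12465381] 0.0187
scene [171.4940634 240.0472153]
wrist [274.08348584 247.83689812]
0.12 [ 0.4416 -0.0912  0.12  ]
0.13 [ 0.454  -0.0947  0.13  ]
0.14 [ 0.4664 -0.0982  0.14  ]
0.15 [ 0.4788 -0.1017  0.15  ]
0.16 [ 0.4912 -0.1051  0.16  ]
```

View pics/wrist1.png

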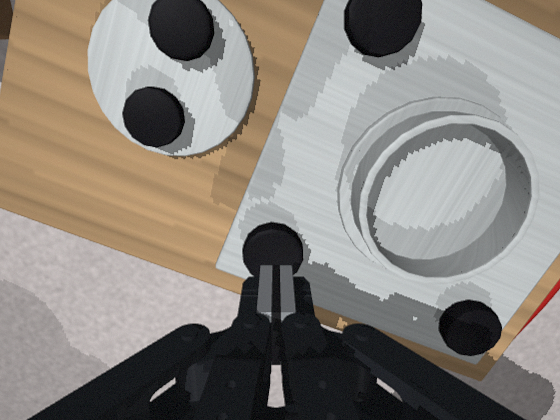

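Wrist view: tip edge at (276,265), fastener1's head at (272,249), only partly under the fingers.

```bash
python3 - <<'E'
from h import *
d=np.load("pics/scene1.npz");w=np.load("pics/wrist1.npz")
P=[a["K"]@a["T"][:3] for a in(d,w)]
X=cv2.triangulatePoints(P[0],P[1],np.array([[171.],[223.]]),np.array([[276.],[265.]]));print("tip",(X[:3]/X[3]).ravel())
for z in(.125,.135,.145,.155):print(z,ray((276,265),w["K"],w["T"],z).round(4))
for n,a in(("scene",d),("wrist",w)):
    im=cv2.imread(f"pics/{n}1.png")
    for c,ar,s in heads(im,45,200,5000):print(n,c.round(1),ar,s,ray(c,a["K"],a["T"],.136).round(4))
E
```

```text
tip [ 0.49943773 -0.10696805  0.16622154]
0.125 [ 0.4787 -0.1113  0.125 ]
0.135 [ 0.4838 -0.1101  0.135 ]
0.145 [ 0.489  -0.1088  0.145 ]
0.155 [ 0.4942 -0.1076  0.155 ]
scene [154.4 164.2] 4203 [ 80 112] [ 0.2733 -0.0577  0.136 ]
scene [172.  236.6] 254 [20 16] [ 0.4942 -0.1079  0.136 ]
scene [231.4 251.9] 242 [18 17] [ 0.5731 -0.0448  0.136 ]
scene [ 91.2 255.2] 308 [22 18] [ 0.4734 -0.2248  0.136 ]
scene [240.7 271.7] 280 [20 18] [ 0.617  -0.0525  0.136 ]
scene [189.7 289.3] 359 [23 20] [ 0.6109 -0.128   0.136 ]
wrist [182.7  29.8] 2965 [65 61] [ 0.5832 -0.0464  0.136 ]
wrist [381.6  24.5] 3634 [77 57] [ 0.6042 -0.1273  0.136 ]
wrist [153.6 116.7] 2785 [62 60] [ 0.5449 -0.0388  0.136 ]
wrist [469.6 327.5] 2639 [63 56] [ 0.4711 -0.2234  0.136 ]
```

The tip really sits well above the reported TCP, by roughly 30–40 mm, and nothing has been touched. I'll find contact by force.

```bash
python3 drive.py '[[[0,0,0.096,0],[0,0,0.096,0],[0,0,0.064,0]]]'; python3 drive.py '[[[0,0,0.032,0],[0,0,0.032,0]]]';python3 drive.py '[[[0,0,0.032,0],[0,0,0.032,0]]]'; python3 - <<'E'
from h import *
from bench import arm
p=np.array(arm.get_obs()["ee_pos"]);f=arm.grab_frame("scene");cv2.imwrite("pics/s2.png",cv2.resize(f["image"][180:380,30:330],None,fx=2.5,fy=2.5))
E
```

```text
t: 3.6
ee_pos: [0.4881, -0.1079, 0.1078]
eef_rot: [-3.12, -0.36, 0.001]
ft_force: [-0.9, 0.3, 0.4]
grip_width: 0.002
grasp_force: 0.0
t: 3.85
ee_pos: [0.4885, -0.1081, 0.1046]
eef_rot: [3.121, 0.36, 0.0]
ft_force: [-0.6, 0.5, -0.7]
grip_width: -0.002
grasp_force: 0.0
t: 4.1
ee_pos: [0.4886, -0.1081, 0.1008]
eef_rot: [3.121, 0.36, 0.0]
ft_force: [-1.0, -0.0, 0.5]
grip_width: 0.001
grasp_force: 0.0
```

View pics/s2.png

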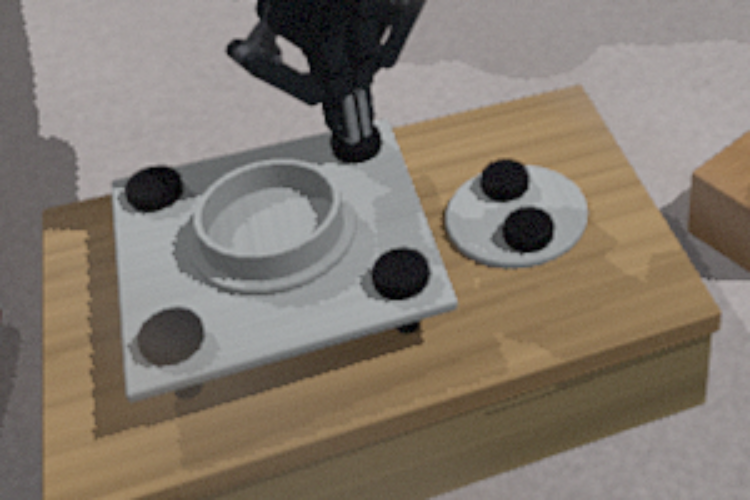

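The tip, at crop (355,142), now appears just above fastener1's head. I'll feel for contact.

```bash
for i in 1; do python3 drive.py '[[[0,0,0.032,0]]]' | sed -n '2p;4p'; python3 drive.py '[[[0,0,0.032,0]]]' | sed -n '2p;4p';python3 drive.py '[[[0,0,0.032,0]]]' | sed -n '2p;4p'; done
```

```text
ee_pos: [0.4886, -0.1081, 0.0993]
ft_force: [-3.2, 0.9, 7.9]
ee_pos: [0.4886, -0.1081, 0.0982]
ft_force: [-4.2, 1.8, 7.9]
ee_pos: [0.4886, -0.1081, 0.0964]
ft_force: [-4.6, 1.6, 8.5]
```

Converted, 0.003 m is 0.048, 0.0025 m is 0.04.

```bash
python3 drive.py '[[[0,0,0.048,0],[0,0,0.048,0],[0,0,0.04,0],[0,0,0.016,0]]]' | sed -n '2p;4p'; python3 drive.py '[[[0,0,0,0],[0,0,-0.48,0],[0,0,-0.48,0],[0,0,0,0]]]'|sed -n 2p;python3 go.py 3 .140
```

```text
ee_pos: [0.4886, -0.1081, 0.0869]
ft_force: [-4.3, -0.1, 9.1]
ee_pos: [0.4905, -0.1088, 0.1483]
pos [ 0.4905 -0.1088  0.1483] tilt [ 0.006 -0.002 -1.   ] tool delta [0.063  0.1543 0.0092] F [-0.4  1.1 -0.5] g 0.0023420787864567067 t 5.525
```

Converted, 0.0388 m is 0.6208, 0.016 m is 0.256.

```bash
python3 drive.py '[[[0.256,0.6208,0,0],[0.256,0.6208,0,0],[0.256,0.6208,0,0],[0.256,0.6208,0,0],[0,0,0,0],[0,0,0,0]]]'|sed -n 2p; python3 go.py 3 .106
```

```text
ee_pos: [0.5852, -0.2439, 0.1437]
pos [ 0.5852 -0.2439  0.1437] tilt [-0.002  0.002 -1.   ] tool delta [0.0016 0.0013 0.0377] F [-0.4  1.3 -0.8] g 0.0007105136600809243 t 6.275
```

```bash
python3 drive.py '[[[0.016,0.016,0.32,0],[0,0,0.288,0],[0,0,0.048,0]]]' | sed -n '2p;4p'; python3 drive.py '[[[0,0,0.032,0]]]' | sed -n '2p;4p';python3 drive.py '[[[0,0,0.032,0]]]' | sed -n '2p;4p';python3 drive.py '[[[0,0,0.032,0]]]' | sed -n '2p;4p'
```

```text
ee_pos: [0.5854, -0.2439, 0.1008]
ft_force: [0.5, 0.2, -0.4]
ee_pos: [0.5871, -0.245, 0.1017]
ft_force: [0.3, 0.5, 0.2]
ee_pos: [0.5878, -0.2455, 0.1008]
ft_force: [0.3, 0.4, 0.2]
ee_pos: [0.5879, -0.2456, 0.1001]
ft_force: [-3.6, 2.4, 8.4]
```

```bash
python3 drive.py '[[[0,0,0.048,0],[0,0,0.048,0],[0,0,0.048,0],[0,0,0.032,0]]]' | sed -n '2p;4p'; python3 drive.py '[[[0,0,0.024,0],[0,0,0,0]]]' | sed -n '2p;4p'
```

```text
ee_pos: [0.5879, -0.2456, 0.0899]
ft_force: [-4.2, 2.0, 8.4]
ee_pos: [0.5879, -0.2456, 0.0882]
ft_force: [-3.0, 1.8, 5.6]
```

```bash
python3 drive.py '[[[0,0,0.016,0],[0,0,0,0],[0,0,-0.4,0],[0,0,-0.4,0],[-0.592,-0.2512,0,0],[-0.592,-0.2512,0,0],[-0.592,-0.2512,0,0],[0,0,0,0],[0,0,0,0],[0,0,0,0]]]'|sed -n 2p; python3 go.py 2 .104;python3 - <<'E'
from h import *
from bench import arm
f=arm.grab_frame("scene");cv2.imwrite("pics/s3.png",cv2.resize(f["image"][180:380,30:330],None,fx=2.5,fy=2.5))
E
```

```text
ee_pos: [0.4696, -0.2252, 0.1353]
pos [ 0.4696 -0.2252  0.1353] tilt [ 0.001 -0.001 -1.   ] tool delta [-0.0005 -0.0003  0.0313] F [ 0.2  0.5 -0.2] g -0.00012210959215514848 t 9.025
```

View pics/s3.png

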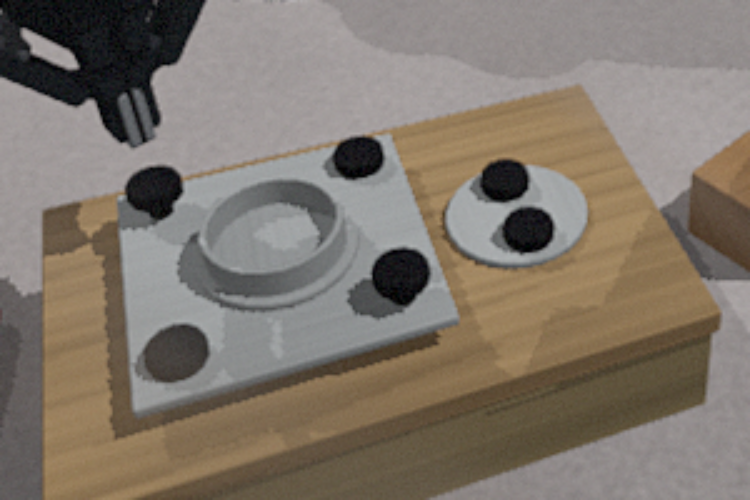

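The pair 1/3 heads, at crop (358,156) and (176,352), have dropped by half and the plate followed. Heads 2 and 4, at (154,187) and (401,274), stand proud. Next is fastener2.

Converted, 0.016 m is 0.256, 0.014 m is 0.224.

```bash
python3 drive.py '[[[0,0,0.256,0],[0,0,0.224,0],[0,0,0.032,0],[0,0,0,0]]]' | sed -n '2p;4p'; python3 drive.py '[[[0,0,0.048,0]]]' | sed -n '2p;4p';python3 drive.py '[[[0,0,0.048,0]]]' | sed -n '2p;4p';python3 drive.py '[[[0,0,0.048,0],[0,0,0.048,0]]]' | sed -n '2p;4p'
```

```text
ee_pos: [0.4682, -0.2246, 0.1021]
ft_force: [0.7, 0.7, 0.2]
ee_pos: [0.4689, -0.2251, 0.1002]
ft_force: [0.6, -0.2, -0.3]
ee_pos: [0.469, -0.225, 0.0982]
ft_force: [-3.4, 2.1, 7.7]
ee_pos: [0.469, -0.2251, 0.0924]
ft_force: [-3.0, 1.4, 7.2]
```

Converted, 0.003 m is 0.048, 0.0025 m is 0.04.

```bash
python3 drive.py '[[[0,0,0.048,0],[0,0,0.04,0],[0,0,0,0]]]' | sed -n '2p;4p'; python3 drive.py '[[[0,0,-0.4,0],[0,0,-0.48,0],[0.624,-0.256,0,0],[0.624,-0.256,0,0],[0.624,-0.256,0,0],[0.6352,-0.256,0,0],[0,0,0,0],[0,0,0,0],[0,0,0,0]]]'|sed -n 2p; python3 go.py 4 .104
```

```text
ee_pos: [0.469, -0.2251, 0.0866]
ft_force: [-1.5, 1.9, 4.7]
ee_pos: [0.6058, -0.1275, 0.1402]
pos [ 0.6058 -0.1275  0.1402] tilt [-0. -0. -1.] tool delta [ 0.0013 -0.0002  0.0362] F [ 0.8 -0.3  0.3] g -0.0018439251440016545 t 11.575
```

Converted, 0.02 m is 0.32, 0.016 m is 0.256.

```bash
python3 drive.py '[[[0.016,0,0.32,0],[0,0,0.256,0],[0,0,0.032,0],[0,0,0,0]]]' | sed -n '2p;4p'; python3 drive.py '[[[0,0,0.048,0]]]' | sed -n '2p;4p';python3 drive.py '[[[0,0,0.048,0]]]' | sed -n '2p;4p';python3 drive.py '[[[0,0,0.048,0],[0,0,0.048,0]]]' | sed -n '2p;4p'
```

```text
ee_pos: [0.6071, -0.1264, 0.1015]
ft_force: [-0.6, -1.2, 0.6]
ee_pos: [0.608, -0.1267, 0.0998]
ft_force: [0.6, -0.6, 0.2]
ee_pos: [0.608, -0.1266, 0.0976]
ft_force: [-3.2, 0.5, 6.9]
ee_pos: [0.608, -0.1267, 0.0922]
ft_force: [-3.1, 1.0, 5.8]
```

```bash
python3 drive.py '[[[0,0,0.048,0],[0,0,0.04,0],[0,0,0,0]]]' | sed -n '2p;4p'; python3 drive.py '[[[0,0,0,0],[0,0,-0.4,0],[0,0,-0.32,0],[-0.2528,0.5872,0,0],[-0.2528,0.5872,0,0],[-0.2528,0.5872,0,0],[0,0,0,0],[0,0,0,0],[0,0,0,0]]]'|sed -n 2p; python3 go.py 3 .092;python3 - <<'E'
from h import *
from bench import arm
for n in("top","scene"):
    f=arm.grab_frame(n)
    im=f["image"]
    for c,a,s in heads(im,45,150,700):print(n,c.round(1),ray(c,f["camera_matrix"],f["world_to_cam"],.123).round(4))
E
```

```text
ee_pos: [0.608, -0.1267, 0.0865]
ft_force: [-2.5, 0.5, 6.8]
ee_pos: [0.5867, -0.2435, 0.1299]
pos [ 0.5867 -0.2435  0.1299] tilt [ 0.  0. -1.] tool delta [-0.      0.0013  0.0379] F [ 0.1  0.2 -0. ] g -0.0008789803557969307 t 14.075
top [368.8 184.8] [ 0.6059 -0.1272  0.123 ]
top [313.4 198.5] [ 0.5829 -0.0362  0.123 ]
top [309.  226.7] [ 0.5369 -0.0287  0.123 ]
top [358.  257.2] [ 0.4882 -0.1075  0.123 ]
top [532.9 269.4] [ 0.4694 -0.3903  0.123 ]
top [431.2 269.9] [ 0.4683 -0.2252  0.123 ]
scene [204.1  18.6] [-0.7089  0.492   0.123 ]
scene [160.9 115.6] [0.0464 0.037  0.123 ]
scene [172.8 242.7] [ 0.4936 -0.1079  0.123 ]
scene [231.3 251.9] [ 0.56   -0.0389  0.123 ]
scene [240.8 271.6] [ 0.6053 -0.0466  0.123 ]
scene [190.6 295.9] [ 0.611 -0.128  0.123]
```

All four are about half in (1 and 4 shift consistently with z≈0.125). Now fastener3 home.

Converted, 0.02 m is 0.32, 0.018 m is 0.288.

```bash
python3 drive.py '[[[0,0.016,0.32,0],[0,0,0.288,0],[0,0,0.048,0],[0,0,0.048,0],[0,0,0.048,0],[0,0,0.048,0]]]' | sed -n '2p;4p'; python3 drive.py '[[[0,0,0.048,0]]]' | sed -n '2p;4p';python3 drive.py '[[[0,0,0.032,0]]]' | sed -n '2p;4p';python3 drive.py '[[[0,0,0.032,0]]]' | sed -n '2p;4p'
```

```text
ee_pos: [0.5862, -0.2452, 0.0815]
ft_force: [-6.5, 3.4, 9.2]
ee_pos: [0.5862, -0.2452, 0.0786]
ft_force: [-6.1, 2.9, 9.3]
ee_pos: [0.5862, -0.2452, 0.0766]
ft_force: [-6.2, 3.0, 10.1]
ee_pos: [0.5863, -0.2452, 0.0747]
ft_force: [-6.4, 4.2, 10.0]
```

```bash
for i in 1; do python3 drive.py '[[[0,0,0.032,0]]]' | sed -n '2p;4p';python3 drive.py '[[[0,0,0.016,0]]]' | sed -n '2p;4p';python3 drive.py '[[[0,0,0.016,0]]]' | sed -n '2p;4p';python3 drive.py '[[[0,0,0.016,0]]]' | sed -n '2p;4p'; done
```

```text
ee_pos: [0.5862, -0.2452, 0.0727]
ft_force: [-6.4, 3.2, 9.7]
ee_pos: [0.5862, -0.2452, 0.0717]
ft_force: [-5.8, 3.0, 9.0]
ee_pos: [0.5863, -0.2452, 0.0714]
ft_force: [-7.7, 5.4, 15.9]
ee_pos: [0.5863, -0.2452, 0.0714]
ft_force: [-10.6, 5.1, 19.5]
```

Converted, -0.0391 m is -0.6256, -0.032 m is -0.512.

```bash
python3 drive.py '[[[0,0,-0.48,0],[0,0,-0.512,0],[-0.2528,-0.6256,0,0],[-0.2528,-0.6256,0,0],[-0.2528,-0.6256,0,0],[-0.2528,-0.6256,0,0],[0,0,0,0],[0,0,0,0],[0,0,0,0]]]'|sed -n 2p; python3 go.py 1 .092
```

```text
ee_pos: [0.4902, -0.1085, 0.13]
pos [ 0.4902 -0.1085  0.13  ] tilt [ 0. -0. -1.] tool delta [-0.0009 -0.0014  0.038 ] F [0.8 0.2 0.1] g 0.0007166420206562863 t 16.925
```

```bash
python3 drive.py '[[[-0.016,-0.016,0.32,0],[0,0,0.288,0],[0,0,0.048,0],[0,0,0.048,0],[0,0,0.048,0],[0,0,0.048,0],[0,0,0.048,0],[0,0,0.048,0]]]' | sed -n '2p;4p'; python3 drive.py '[[[0,0,0.032,0]]]' | sed -n '2p;4p';python3 drive.py '[[[0,0,0.016,0]]]' | sed -n '2p;4p';python3 drive.py '[[[0,0,0.016,0]]]' | sed -n '2p;4p';python3 drive.py '[[[0,0,0.016,0]]]' | sed -n '2p;4p'
```

```text
ee_pos: [0.4877, -0.1068, 0.0751]
ft_force: [-5.2, 1.7, 9.2]
ee_pos: [0.4877, -0.1068, 0.073]
ft_force: [-6.3, 0.9, 9.8]
ee_pos: [0.4877, -0.1068, 0.072]
ft_force: [-5.9, 2.0, 9.5]
ee_pos: [0.4877, -0.1068, 0.0714]
ft_force: [-9.6, 2.5, 14.3]
ee_pos: [0.4878, -0.1068, 0.0714]
ft_force: [-11.8, 3.8, 19.0]
```

Converted, 0.0369 m is 0.5904, -0.032 m is -0.512.

```bash
python3 drive.py '[[[0,0,-0.48,0],[0,0,-0.512,0],[-0.2416,0.5904,0,0],[-0.2416,0.5904,0,0],[-0.2416,0.5904,0,0],[0,0,0,0],[0,0,0,0],[0,0,0,0]]]'|sed -n 2p; python3 go.py 2 .092
```

```text
ee_pos: [0.4695, -0.224, 0.1306]
pos [ 0.4695 -0.224   0.1306] tilt [-0.  0. -1.] tool delta [-0.0008  0.0008  0.0386] F [-0.7 -0.3  0.4] g 0.0010719760129597104 t 19.425
```

Converted, 0.02 m is 0.32, 0.018 m is 0.288.

```bash
python3 drive.py '[[[0,0.016,0.32,0],[0,0,0.288,0],[0,0,0.048,0],[0,0,0.048,0],[0,0,0.048,0],[0,0,0.048,0],[0,0,0.048,0],[0,0,0.048,0]]]' | sed -n '2p;4p'; python3 drive.py '[[[0,0,0.032,0]]]' | sed -n '2p;4p';python3 drive.py '[[[0,0,0.016,0],[0,0,0.016,0]]]' | sed -n '2p;4p';python3 drive.py '[[[0,0,0.016,0]]]' | sed -n '2p;4p'
```

```text
ee_pos: [0.4698, -0.2259, 0.0763]
ft_force: [-4.6, 3.0, 5.9]
ee_pos: [0.4698, -0.2259, 0.0742]
ft_force: [-5.6, 3.9, 7.4]
ee_pos: [0.4698, -0.2259, 0.0723]
ft_force: [-4.4, 2.9, 6.7]
ee_pos: [0.4698, -0.2259, 0.0714]
ft_force: [-5.9, 3.2, 12.4]
```

```bash
python3 drive.py '[[[0,0,0.016,0]]]' | sed -n '2p;4p'; python3 drive.py '[[[0,0,-0.48,0],[0,0,-0.512,0],[0.624,-0.2608,0,0],[0.624,-0.2608,0,0],[0.624,-0.2608,0,0],[0.624,-0.2608,0,0],[0,0,0,0],[0,0,0,0],[0,0,0,0]]]'|sed -n 2p; python3 go.py 4 .092
```

```text
ee_pos: [0.4698, -0.226, 0.0714]
ft_force: [-7.5, 5.9, 16.9]
ee_pos: [0.606, -0.1277, 0.1308]
pos [ 0.606  -0.1277  0.1308] tilt [-0. -0. -1.] tool delta [ 0.0012 -0.0005  0.0388] F [ 0.4  0.9 -0.2] g 0.004661605388112542 t 22.175
```

Converted, 0.02 m is 0.32, 0.018 m is 0.288.

```bash
python3 drive.py '[[[0.016,0,0.32,0],[0,0,0.288,0],[0,0,0.048,0],[0,0,0.048,0],[0,0,0.048,0],[0,0,0.048,0],[0,0,0.048,0],[0,0,0.048,0]]]' | sed -n '2p;4p'; python3 drive.py '[[[0,0,0.048,0]]]' | sed -n '2p;4p';python3 drive.py '[[[0,0,0.016,0],[0,0,0.016,0]]]' | sed -n '2p;4p';python3 drive.py '[[[0,0,0.016,0]]]' | sed -n '2p;4p'
```

```text
ee_pos: [0.6077, -0.1268, 0.0766]
ft_force: [-5.2, 0.9, 6.6]
ee_pos: [0.6077, -0.1268, 0.0736]
ft_force: [-5.4, 1.0, 6.0]
ee_pos: [0.6077, -0.1268, 0.0715]
ft_force: [-4.6, 0.4, 6.7]
ee_pos: [0.6078, -0.1268, 0.0714]
ft_force: [-7.6, 1.6, 12.7]
```

Seated at the same stop height. I'll press a touch more, lift clear, back toward the robot and check.

Converted, 0.001 m is 0.016.

```bash
python3 drive.py '[[[0,0,0.016,0],[0,0,0,0]]]' | sed -n '2p;4p'; python3 drive.py '[[[0,0,-0.64,0],[0,0,-0.8,0],[0,0,-0.8,0],[-0.8,0,0,0],[-0.8,0,0,0],[-0.8,0,0,0],[-0.8,0,0,0],[0,0,0,0],[0,0,0,0],[0,0,0,0]]]'|sed -n 1,4p;python3 - <<'E'
from h import *
from bench import arm
f=arm.grab_frame("scene");cv2.imwrite("pics/s4.png",cv2.resize(f["image"][180:380,30:330],None,fx=2.5,fy=2.5))
for c,a,s in heads(f["image"],45,150,700):print(c.round(1),ray(c,f["camera_matrix"],f["world_to_cam"],.108).round(4))
E
```

```text
ee_pos: [0.6078, -0.1268, 0.0714]
ft_force: [-9.6, 2.1, 14.5]
t: 25.18
ee_pos: [0.4138, -0.1722, 0.208]
eef_rot: [3.121, 0.362, 0.001]
ft_force: [0.3, -0.1, -0.6]
[160.1 116.3] [0.0181 0.0433 0.108 ]
[174.1 250. ] [ 0.4941 -0.108   0.108 ]
[231.3 252. ] [ 0.5453 -0.0321  0.108 ]
[ 95.6 269.1] [ 0.474  -0.2248  0.108 ]
[240.7 271.7] [ 0.5918 -0.04    0.108 ]
[191.6 303.1] [ 0.6108 -0.1281  0.108 ]
```

View pics/s4.png

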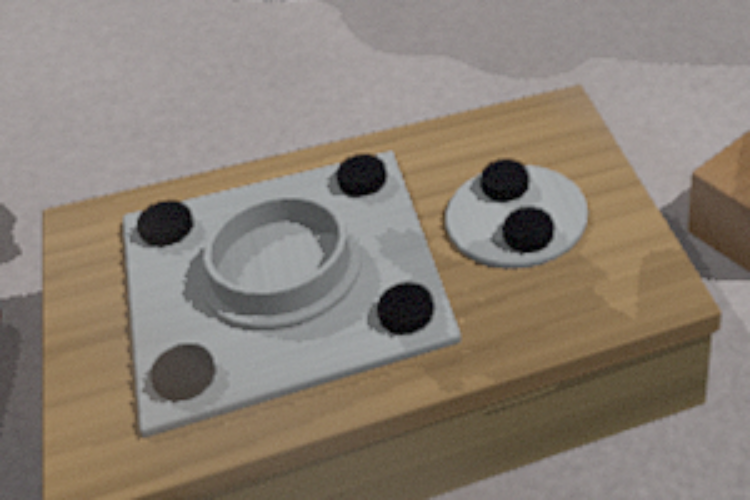

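The plate lies flat on the box with all four heads down, at crop (361,174), (165,222), (405,307) and (182,372), and the arm is clear.

```bash
python3 -c "
from bench import arm
print(arm.finish_job())"
```

```text
the job is handed in; nothing more can be done
None
```

The port is fitted and the job is handed in at about 25 s (no verdict was returned): all four fasteners were pushed crosswise, half way then home, each reaching the same hard stop, and the arm is clear.

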